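# Put the rack markers away in the catch-door cabinet

### The arm

A 6-joint arm with a two-finger parallel gripper is mounted at the origin on the work surface. World frame = base frame: x ahead of the robot, y to its left, z up, the work surface at z = 0. Lengths are in m, angles in rad, forces in N, time in s.
With the tool pointing down it reaches from about 0.35 to 0.725 m from the base axis. Payload 6 kg.
Tool frame: the origin (TCP) lies on the centre line of the jaws, within the pads' length; the fingertips stand 11 mm ahead of it and the grasp point (between the pads) lies 8 mm behind it; z points along the fingers, y is the line along which they close (so a half turn about z gives the same grasp; the last joint's range is limited). The gripper opens to 85 mm and grips with 20 to 120 N. Pads are 22 mm wide; open, the fingers measure 114 mm over their backs; the gripper's body (76 mm by 85 mm) begins 54 mm behind the grasp point. The pads swing forward as they close: fully open they stand 13 mm farther back than shut.
Start: joints at [-0.952, 0.04, 0.085, 0, -1.615, -0.334], TCP at [0.169, -0.576, 0.242] pointing down, gripper open.
Joint ranges: [-2.56, 2.56], [-1.29, 2.01], [-1.08, 1.49], [-3.29, 1.98], [-2.81, -0.18], [-2.99, 2.99]. Speed limits (rad/s): [2.57, 2.57, 3.01, 3.14, 3.14, 3.14].

### API

Orientations are given as a unit quaternion [x, y, z, w].
In Python, from rig import robot, effector, ik, monitor, optics, order gives the robot as it stands. Calls block until the motion is done:
- robot.movep(position, orientation): joint-space move of the TCP to a pose.
- robot.servo_line(position, rot=None, max_speed=0.15, force_limit=None): straight line of the TCP; rot=None keeps the orientation; max_speed is the mean speed in m/s. With force_limit (N) it stops when the force on the tool has changed by that much, and returns True; else False.
- robot.set_joints(angles): joint-space move.
- effector.move_gripper(opening, grasp_force=None): opening from 0.0 (shut) to 1.0 (fully open); grasp_force is the grip in N (None keeps the last); returns when the fingers have stopped.
- robot.sleep(seconds).
- ik(position, orientation): joint angles nearest the present ones, or None.
- monitor.get_obs(): the state.
- optics.get_image(name): name is "scene" or "side" or "wrist"; returns the picture (384x512x3 uint8, blue, green, red); there is no depth.
- optics.camera_model(name): a dict with "mtx" (3x3 intrinsics, pixels), "T" (4x4, takes a point from camera to world coordinates). Camera axes: x right, y up, looking along -z (the intrinsics and any distortion apply to the point x, -y, -z); pixel columns grow to the right and rows downward; lengths in m; the calibration is good to about 2 mm. A picture is of the moment at which its call begins: read the wrist's pose just before it. camera_model takes no time and is no camera call; for the wrist camera it gives the pose at the moment of the call.
A pose or a line that the arm cannot do raises robot.Unreachable and nothing moves.
- order.sign_off(): hands the job in; it is judged then, once.
The state is a dict: "time_s": time; "joints": joint angles; "qvel": joint speeds; "effort": joint torques, N m; "eef_pos": TCP position; "tcp_rot": TCP orientation; "contact_force": force on the tool from outside, world axes, zero at the start; "moment": the same for the moment, N m; "opening": opening from 0.0 (shut) to 1.0 (fully open); "grasp_force": force on a finger pad.
Only numpy, scipy, OpenCV 4.12 (cv2) and the standard library are available. Lean on these libraries where they do the work, as an engineer would, in place of code of your own. Each camera call takes 0.05 s, during which the arm holds its last target. There are 200 camera calls.

### The job

Clear the steel offcuts (one or two) from in front of the small blue-doored cabinet and lay them in the green tray, then pull the door wide open past its roller catch and hang every loose rack marker astride the rail on the inside of the door. When all are hanging upright on the rail, push the door until the catch snaps it fully shut, and finish with the markers hanging quietly inside; leave the other things on the bench where they are.

Things in the scene. Friction and masses are not known exactly. Their poses are not given: they have to be found in the camera images.
- door (a joint): Door angle, rad: 0 fully shut, grows opening, stop at 1.75. Blue upright door, 250 wide, 190 tall, 14 thick, top edge 195 above the bench; hinge at its left edge (seen by the robot). Sprung roller catch acts below 0.1 rad; under 0.04 it pulls the door shut itself. Passing it, opening or shutting, takes 6 to 13 N at the handle; elsewhere the door stays where it is left.
- cabinet: Grey steel cabinet, fixed, 270 wide (y), 130 deep (x), 205 tall, the door on its front. Origin on the bench under the middle of its front; its x points into the cabinet, away from the robot.
- door_hinge (a point): Point on the vertical hinge line, 170 above the bench. Axes turn with the door: the door runs 250 mm along -y to its free edge; x points from its outer side to its inner side (outer face at x = -14 mm, inner face at x = 0). Opening turns it clockwise seen from above: the handle swings towards the robot, then to its left.
- door_handle (a point): Grip point on the handle: a free-standing upright aluminium post, 14 mm diameter, from 144 to 205 above the bench on a bracket 12 thick, 16 wide. Post axis 41 mm in front of the door's outer face, 215 mm from the hinge line along the door. Point at 175 above the bench. Axes as door_hinge. Can be pinched from above from any side.
- door_rail (a point): Middle of the rail on the door's inner side: a level round steel bar, 12 mm diameter, centre 135 above the bench, 50 mm off the inner face (125 mm along the door from the hinge). Runs along this point's y, usable 94 mm either way, end brackets beyond. Axes as door_hinge. Room for three markers at 58 mm spacing.
- marker1_mid (a point): Yellow rack marker: rigid folded saddle, ridge along x, 50 long; two legs 60 tall, 42 wide over them (y), 34 clear between, feet turned out to 62; gabled roof, inner apex 69 above the feet. Black fin on the ridge: 40 long, 14 thick (y), 71 to 109 above the feet; grip it across from above. 0.15 kg. Point 55 above the feet, on the centreline; about 7 below the rail's centre when hung. May be absent.
- marker2_mid (a point): Purple rack marker, the same in shape and size as the yellow one; this point likewise. May be absent.
- marker3_mid (a point): Red rack marker, the same in shape and size as the yellow one; this point likewise. May be absent.
- offcut1_mid (a point): Sawn bright-steel block with a purple band, 70 (its x) x 45 (y) x 50 mm tall, 0.45 to 0.7 kg, standing on the bench in the door's swing. This point is its centre, 25 mm above its underside. May be absent.
- offcut2_mid (a point): Another such block, the same size, with a yellow band. May be absent.
- tray: Green open tray, 170 (x) x 190 (y) x 35 mm, walls and floor 5 mm thick, fixed to the bench on the left; room for two offcuts side by side along y. Origin under its centre, on the bench.
- flat_bar: Dark steel flat bar, 150 x 30 x 12 mm, lying among the markers. Leave alone. Origin at the centre of its underside.
- brass_plate: Brass plate, 70 x 50 x 20 mm. Leave alone. Origin at the centre of its underside.
- stock_a: Copper block, 100 x 50 x 40 mm. Leave alone. Origin at the centre of its underside.
- stock_b: Purple painted block, 80 x 60 x 50 mm. Leave alone. Origin at the centre of its underside.
- paint_can: Yellow can, 56 mm diameter, 150 mm tall. Leave alone. Origin at the centre of its underside.
- wrench: Wrench lying flat. Leave alone.
- brush: Brush lying flat. Leave alone.

How it is judged:
On the way, in this order (a step that is already met when the one before it is completed fails the run):
1. every offcut lies in the green tray (x of offcut1_mid in the frame of tray between -0.065 and 0.065 m and y of offcut1_mid in the frame of tray between -0.075 and 0.075 m and z of offcut1_mid in the frame of tray between 0 and 0.045 m and x of offcut2_mid in the frame of tray between -0.065 and 0.065 m and y of offcut2_mid in the frame of tray between -0.075 and 0.075 m and z of offcut2_mid in the frame of tray between 0 and 0.045 m), for 0.2 s.
2. the door is wide open (value of joint door above 1.2 rad), for 0.2 s.
3. every marker hangs astride the rail, with the door still open (value of joint door above 0.6 rad and x of marker1_mid in the frame of door_rail between -0.018 and 0.018 m and y of marker1_mid in the frame of door_rail between -0.09 and 0.09 m and z of marker1_mid in the frame of door_rail between -0.019 and 0.005 m and angle between each of marker1_mid, marker2_mid, marker3_mid's own z axis and vertical below 0.35 rad and x of marker2_mid in the frame of door_rail between -0.018 and 0.018 m and y of marker2_mid in the frame of door_rail between -0.09 and 0.09 m and z of marker2_mid in the frame of door_rail between -0.019 and 0.005 m and x of marker3_mid in the frame of door_rail between -0.018 and 0.018 m and y of marker3_mid in the frame of door_rail between -0.09 and 0.09 m and z of marker3_mid in the frame of door_rail between -0.019 and 0.005 m), for 0.3 s.
At the end, for the whole second after the job is handed in: Door fully shut on its catch (within 0.02 rad); every marker hangs astride the rail inside it (tilt under 0.35 rad, middle within 18 mm sideways of the rail and 19 mm below to 5 mm above it), at most rocking slightly (under 0.2 m/s); every offcut lies within the tray (all of step 1 and value of joint door below 0.02 rad and x of marker1_mid in the frame of door_rail between -0.018 and 0.018 m and y of marker1_mid in the frame of door_rail between -0.09 and 0.09 m and z of marker1_mid in the frame of door_rail between -0.019 and 0.005 m and angle between each of marker1_mid, marker2_mid, marker3_mid's own z axis and vertical below 0.35 rad and x of marker2_mid in the frame of door_rail between -0.018 and 0.018 m and y of marker2_mid in the frame of door_rail between -0.09 and 0.09 m and z of marker2_mid in the frame of door_rail between -0.019 and 0.005 m and x of marker3_mid in the frame of door_rail between -0.018 and 0.018 m and y of marker3_mid in the frame of door_rail between -0.09 and 0.09 m and z of marker3_mid in the frame of door_rail between -0.019 and 0.005 m and linear speed of each of marker1, marker2, marker3 below 0.2 m/s); the robot touches nothing.
It fails at once if a bystander on the bench was moved more than 4 cm (distance of any of flat_bar, brass_plate, stock_a, stock_b, paint_can, wrench, brush from where it was at the start of the episode above 0.04 m).
Of offcut1, offcut2 only 1 to 2 are there at a start; the rules pass over those that are not, and their reading is None.
Of marker1, marker2, marker3 only 2 to 3 are there at a start; the rules pass over those that are not, and their reading is None.
At some moment in a run one of marker1, marker2, marker3, offcut1, offcut2 may be knocked a few centimetres aside while the robot is not near it.
It also fails if it takes over 210 s, if anything falls off the work surface, if the arm or the gripper's body presses on something with over 40 N, if the wrist force passes 120 N, or if a joint passes its speed limit or range.

## Working session

There is one attempt and no reset: what is moved stays moved. The work goes in short steps, each a Python script; the robot and the scene stay as the last script left them, time stands still between calls to the robot, and variables do not carry over. Pictures are saved under pics/ and viewed, at most 14 in all, crops included, and the job is handed in when it is done.

```bash
ls; mkdir -p pics
python3 - <<'E'
from rig import robot, effector, ik, monitor, optics
import cv2
for n in("scene","side"):
    im=optics.get_image(n); cv2.imwrite(f"pics/{n}0.png",im); m=optics.camera_model(n); print(n,m)
o=monitor.get_obs();print(o)
E
```

```text
pics
scene {'mtx': array([[408.2598488 ,   0.        , 252.91444906],
       [  0.        , 408.2598488 , 192.77311621],
       [  0.        ,   0.        ,   1.        ]]), 'T': array([[ 0.58052417, -0.66522338,  0.46954186,  1.07750406],
       [ 0.81423786,  0.47222406, -0.33767016, -0.43355686],
       [ 0.00289712,  0.57834445,  0.81578754,  1.09491799],
       [ 0.        ,  0.        ,  0.        ,  1.        ]])}
side {'mtx': array([[418.53910179,   0.        , 255.14744523],
       [  0.        , 418.53910179, 189.83569161],
       [  0.        ,   0.        ,   1.        ]]), 'T': array([[-0.84879921,  0.30124036, -0.43450448, -0.03840687],
       [-0.52851816, -0.50587246,  0.68173426,  0.82825425],
       [-0.01443798,  0.80829901,  0.58859515,  0.87097054],
       [ 0.        ,  0.        ,  0.        ,  1.        ]])}
{'time_s': 0.1, 'joints': array([-9.52294651e-01,  4.07205709e-02,  8.39222870e-02, -4.23559748e-04,
       -1.61548781e+00, -3.33733642e-01]), 'qvel': array([-0.00031467, -0.00059297,  0.00284033,  0.00123387,  0.00229167,
       -0.00117101]), 'effort': array([-3.59462545e-03, -3.69347405e+01,  3.48282909e+01,  6.95169389e+00,
       -4.48282997e-03, -1.73575978e-05]), 'eef_pos': array([ 0.1685807 , -0.57554336,  0.24139976]), 'tcp_rot': array([-1.41912575e-01,  9.89878892e-01,  7.59010990e-04, -1.53360264e-04]), 'contact_force': array([0.18144781, 0.15764839, 0.09845539]), 'moment': array([-0.00600861,  0.01422793, -0.01327475]), 'grasp_force': 0.0, 'opening': 0.9978281788682389}
```

View pics/scene0.png

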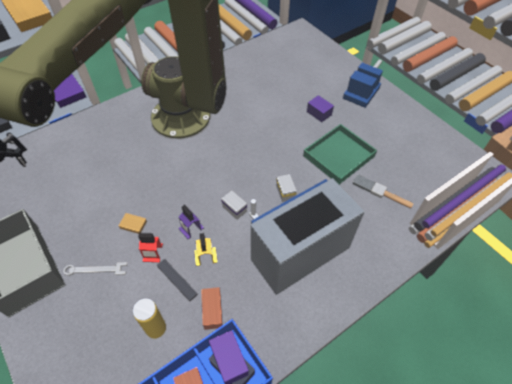

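View pics/side0.png

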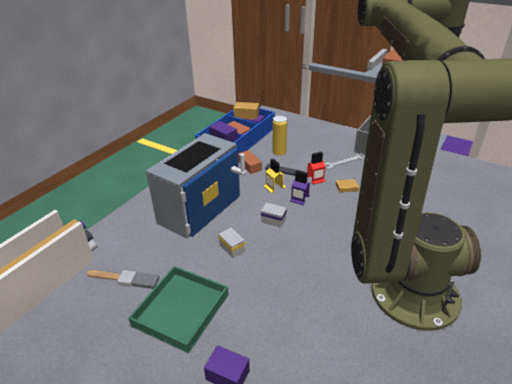

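The scene view shows purple, red and yellow markers at about (190,220), (150,245) and (206,250). The offcuts are at (234,204) and (287,186), the handle at (253,207) and the tray at (340,153). The side view shows the same items.

```bash
cat > h.py <<'E'
import numpy as np, cv2
from rig import robot, effector, ik, monitor, optics, order
from scipy.spatial.transform import Rotation as R
def ray(m,px):
    K,T=m["mtx"],m["T"]; d=np.linalg.inv(K)@np.array([px[0],px[1],1.]); d=np.array([d[0],-d[1],-d[2]])
    return T[:3,3],T[:3,:3]@d
def onplane(m,px,z):
    o,d=ray(m,px); return o+d*(z-o[2])/d[2]
def proj(m,p):
    c=np.linalg.inv(m["T"])@np.append(p,1); c=m["mtx"]@np.array([c[0],-c[1],-c[2]]); return c[:2]/c[2]
def tri(m1,p1,m2,p2):
    (a,u),(b,v)=ray(m1,p1),ray(m2,p2)
    s=np.linalg.lstsq(np.stack([u,-v],1),b-a,rcond=None)[0]; return (a+u*s[0]+b+v*s[1])/2, np.linalg.norm(a+u*s[0]-b-v*s[1])
def down(yaw):  # tool down, tool y (closing line) at angle yaw from world y... closing dir=(−sin,cos)(yaw)
    return (R.from_euler('z',yaw)*R.from_quat([0,1,0,0])).as_quat()
E
python3 - <<'E'
from h import *
im=cv2.imread("pics/scene0.png"); sd=cv2.imread("pics/side0.png")
a=cv2.resize(im[160:320,110:390],None,fx=2.85,fy=2.85,interpolation=cv2.INTER_CUBIC)
cv2.imwrite("pics/c0.png",a)
b=cv2.resize(sd[90:290,130:400],None,fx=2.9,fy=2.9,interpolation=cv2.INTER_CUBIC)
cv2.imwrite("pics/c1.png",b)
print(optics.camera_model("wrist")); print(R.from_quat(monitor.get_obs()['tcp_rot']).as_matrix())
E
```

```text
{'mtx': array([[306.38159048,   0.        , 256.55998835],
       [  0.        , 306.38159048, 190.77964191],
       [  0.        ,   0.        ,   1.        ]]), 'T': array([[-0.28078853, -0.91563532, -0.28769734,  0.09508728],
       [ 0.95976912, -0.26755869, -0.0851797 , -0.59747364],
       [ 0.00101762, -0.3000405 ,  0.95392592,  0.3729748 ],
       [ 0.        ,  0.        ,  0.        ,  1.        ]])}
[[-9.59721595e-01 -2.80952292e-01 -5.19042585e-04]
 [-2.80952758e-01  9.59720490e-01  1.45913042e-03]
 [ 8.81897690e-05  1.54618542e-03 -9.99998801e-01]]
```

View pics/c0.png

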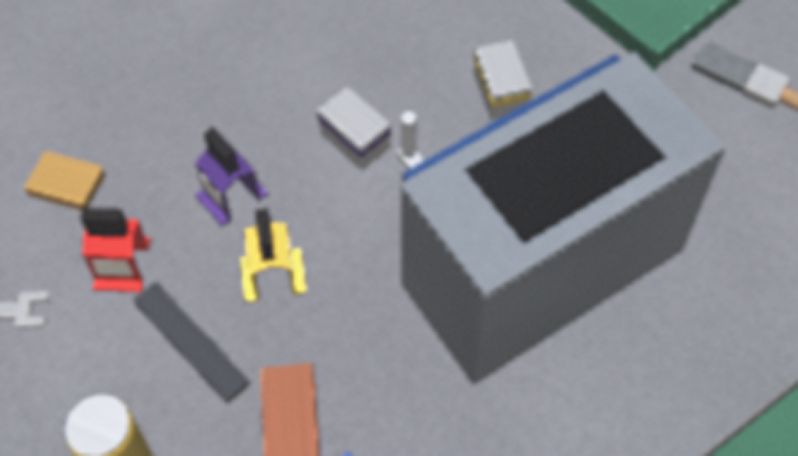

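View pics/c1.png

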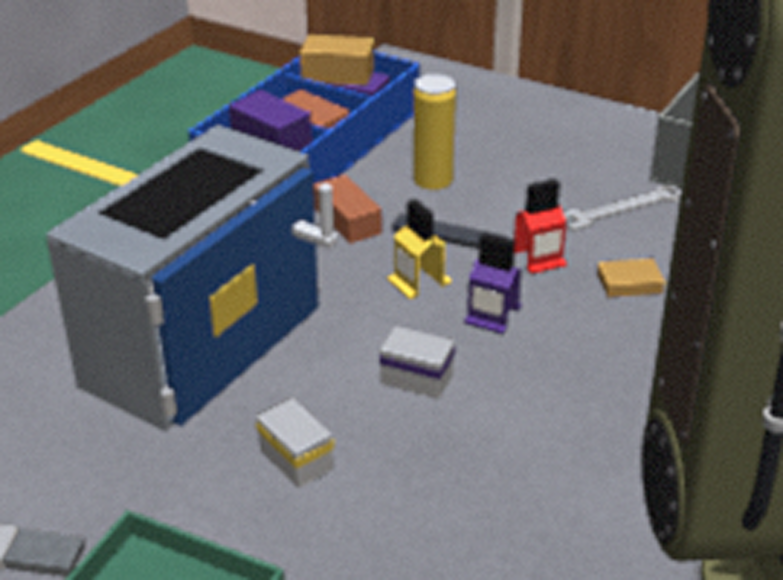

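The crops show the fins clearly: purple (220,150), yellow (264,232), red (104,218) in c0. The post top is at (408,117), and the offcut tops are at (353,117) and (503,68).

Run:
```python
from h import *
np.set_printoptions(precision=3,suppress=True)
S=optics.camera_model("scene");D=optics.camera_model("side")
f=lambda x,y:(110+x/2.85,160+y/2.85)
g=lambda x,y:(130+x/2.9,90+y/2.9)
P=lambda n,p,z:print(n,onplane(S,f(*p),z))
Q=lambda n,p,z:print(n,'side',onplane(D,g(*p),z))
P('post',(408,117),.205);Q('post',(326,188),.205)
P('doortopfree',(404,176),.195);P('doortophinge',(618,58),.195);Q('doortopfree',(308,170),.195);Q('doortophinge',(155,277),.195)
P('cab backR',(487,293),.205);P('cab backL',(722,150),.205)
Q('hinge bottom',(180,425),.005)
for p in[(318,116),(348,88),(390,125),(363,152)]:P('off1',p,.05)
for p in[(477,48),(511,41),(531,93),(496,105)]:P('off2',p,.05)
for p in[(381,350),(401,328),(454,345),(436,368)]:Q('off1',p,.05)
for p in[(258,430),(292,401),(332,437),(300,458)]:Q('off2',p,.05)
P('pur fin a',(212,133),.109);P('pur fin b',(232,160),.109)
P('yel fin a',(263,211),.109);P('yel fin b',(264,240),.109)
P('red fin a',(88,212),.109);P('red fin b',(124,213),.109)
im=cv2.imread("pics/scene0.png")
hsv=cv2.cvtColor(im,cv2.COLOR_BGR2HSV)
m=cv2.inRange(hsv,(65,90,30),(90,255,255)); m[:110]=0;m[200:]=0;m[:,:290]=0;m[:,390:]=0
c=max(cv2.findContours(m,0,2)[0],key=cv2.contourArea); ap=cv2.approxPolyDP(c,6,True)[:,0]
for p in ap: print('tray',p,onplane(S,p,.035))
for n,p,z in [('brass',(130,222),.02),('flatbar a',(160,263),.012),('flatbar b',(192,297),.012),('can',(146,308),.15),('stock_a',(212,305),.04),('brush',(375,188),.01),('wrench',(122,267),.01)]: print(n,onplane(S,p,z))
```

```text
post [ 0.587 -0.08   0.205]
post side [ 0.583 -0.077  0.205]
doortopfree [ 0.632 -0.117  0.195]
doortophinge [0.644 0.13  0.195]
doortopfree side [ 0.63  -0.113  0.195]
doortophinge side [0.644 0.13  0.195]
cab backR [ 0.77  -0.13   0.205]
cab backL [0.782 0.131 0.205]
hinge bottom side [0.638 0.13  0.005]
off1 [ 0.444 -0.098  0.05 ]
off1 [ 0.432 -0.05   0.05 ]
off1 [ 0.499 -0.041  0.05 ]
off1 [ 0.511 -0.084  0.05 ]
off2 [0.47 0.1  0.05]
off2 [0.485 0.138 0.05 ]
off2 [0.555 0.11  0.05 ]
off2 [0.545 0.069 0.05 ]
off1 side [ 0.493 -0.039  0.05 ]
off1 side [ 0.494 -0.083  0.05 ]
off1 side [ 0.429 -0.087  0.05 ]
off1 side [ 0.427 -0.043  0.05 ]
off2 side [0.532 0.132 0.05 ]
off2 side [0.528 0.079 0.05 ]
off2 side [0.463 0.103 0.05 ]
off2 side [0.474 0.143 0.05 ]
pur fin a [ 0.436 -0.215  0.109]
pur fin b [ 0.475 -0.215  0.109]
yel fin a [ 0.543 -0.221  0.109]
yel fin b [ 0.57  -0.236  0.109]
red fin a [ 0.446 -0.359  0.109]
red fin b [ 0.467 -0.331  0.109]
tray [339 132] [0.429 0.409 0.035]
tray [315 151] [0.448 0.281 0.035]
tray [341 178] [0.586 0.274 0.035]
tray [369 154] [0.565 0.423 0.035]
brass [ 0.33 -0.36  0.02]
flatbar a [ 0.501 -0.349  0.012]
flatbar b [ 0.643 -0.326  0.012]
can [ 0.659 -0.442  0.15 ]
stock_a [ 0.704 -0.297  0.04 ]
brush [0.67  0.354 0.01 ]
wrench [ 0.448 -0.444  0.01 ]
```

```bash
cat >> h.py <<'E'
import json
def snap(name,pos=None,yaw=0):
    if pos is not None: robot.movep(pos,down(yaw)); robot.sleep(0.2)
    m=optics.camera_model("wrist"); im=optics.get_image("wrist"); cv2.imwrite(f"pics/{name}.png",im)
    json.dump({k:v.tolist() for k,v in m.items()},open(f"pics/{name}.json","w")); return im,m
def cam(name): return {k:np.array(v) for k,v in json.load(open(f"pics/{name}.json")).items()}
E
python3 - <<'E'
from h import *
a,_=snap("w1",[0.47,-0.27,0.30]); print(monitor.get_obs()['time_s'])
c,_=snap("w3",[0.48,0.29,0.28]); 
b,_=snap("w2",[0.45,0.03,0.30]); 
print(monitor.get_obs()['time_s'],monitor.get_obs()['eef_pos'])
z=np.zeros((384,512,3),np.uint8)
cv2.imwrite("pics/wall.png",cv2.resize(np.vstack([np.hstack([a,b]),np.hstack([c,z])]),(800,600)))
E
```

```text
1.9417
5.4833 [0.45020698 0.03084177 0.29954384]
```

View pics/wall.png

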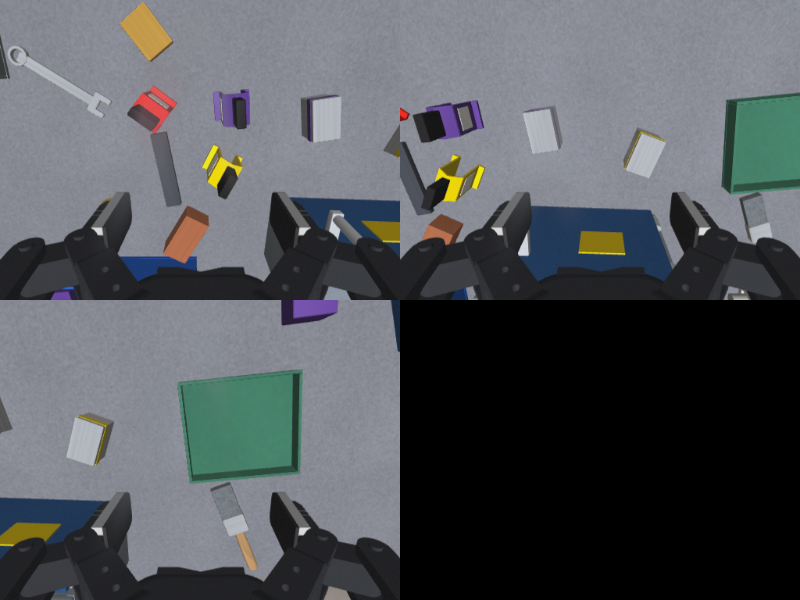

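The wall shows (left to right, top to bottom) the markers, the two offcuts in front of the door and the tray, all unobstructed.

```bash
cat >> h.py <<'E'
def rect(name,mask,z,near=None,tol=.06,amin=150):
    """min-area rectangles of mask blobs cast onto plane z -> [(centre, (long,short), yaw of long side)]"""
    m=cam(name); out=[]
    for c in cv2.findContours(mask,0,2)[0]:
        if cv2.contourArea(c)<amin: continue
        P=np.array([onplane(m,p,z)[:2] for p in c[:,0]]).astype(np.float32)
        (cx,cy),(w,h),a=cv2.minAreaRect((P*1000)); 
        if w<h: w,h,a=h,w,a+90
        a=np.radians((a+90)%180-90)
        if near is None or np.hypot(cx/1e3-near[0],cy/1e3-near[1])<tol: out.append((np.array([cx,cy])/1e3,(w,h),a))
    return out
def offmask(name):
    hsv=cv2.cvtColor(cv2.imread(f"pics/{name}.png"),cv2.COLOR_BGR2HSV)
    m=cv2.inRange(hsv,(0,0,165),(180,40,255)); m[250:]=0
    return cv2.morphologyEx(m,cv2.MORPH_OPEN,np.ones((3,3)))
def greenmask(name):
    hsv=cv2.cvtColor(cv2.imread(f"pics/{name}.png"),cv2.COLOR_BGR2HSV)
    return cv2.inRange(hsv,(65,80,30),(90,255,255))
E
python3 - <<'E'
from h import *
for n in("w1","w2","w3"):
    for r in rect(n,offmask(n),.05): print(n,'off',r)
for r in rect("w3",greenmask("w3"),.035,amin=2000): print('tray',r)
im=cv2.imread("pics/w2.png"); print(cv2.cvtColor(im,cv2.COLOR_BGR2HSV)[165:170,180:184].reshape(-1,3)[::6])
E
```

```text
w1 off (array([ 0.46427084, -0.06773581]), (69.81721496582031, 43.26174545288086), np.float64(0.14208806640267474))
w1 off (array([ 0.40299368, -0.48863333]), (160.34939575195312, 32.86142349243164), np.float64(0.9924179254703218))
w2 off (array([0.50594553, 0.10581503]), (69.30667877197266, 44.020172119140625), np.float64(-0.36321096421271276))
w2 off (array([ 0.46368912, -0.06743881]), (69.24691009521484, 43.91035461425781), np.float64(0.15129383198750845))
w3 off (array([0.50595975, 0.10631432]), (68.98854064941406, 43.956642150878906), np.float64(-0.36167072499626546))
tray (array([0.49085364, 0.35570831]), (188.60604858398438, 168.72608947753906), np.float64(-1.4712342408569876))
[[110  16 187]
 [109  15 187]
 [108  17 185]
 [108  16 188]]
```

```bash
cat >> h.py <<'E'
def go(x,y,z,yaw,line=False,v=.15,fl=None):
    p=[x,y,z]
    if line: return robot.servo_line(p,down(yaw),max_speed=v,force_limit=fl)
    cands=[(np.abs(q-np.array(monitor.get_obs()['joints'])).max(),k) for k in(0,np.pi,-np.pi) if (q:=ik(p,down(yaw+k))) is not None]
    k=min(cands)[1]; robot.movep(p,down(yaw+k)); return yaw+k
tray=np.array([.4909,.3557]); tyaw=.0996
E
cat > off.py <<'E'
from h import *
import sys
guess=eval(sys.argv[1]); s=float(sys.argv[2])
n="o"+sys.argv[3]
snap(n,[guess[0]-.02,guess[1],.25],0)
r=rect(n,offmask(n),.05,guess,.08)
r=[q for q in r if abs(q[1][0]-70)<8 and abs(q[1][1]-45)<8]; print(r)
(x,y),_,a=r[0]
effector.move_gripper(1.0)
k=go(x,y,.13,a); print(k)
go(x,y,.020,k,True,.15,15) and print("contact")
effector.move_gripper(0.0,60)
o=monitor.get_obs(); print(o['opening'],o['grasp_force'],o['eef_pos'])
go(x,y,.16,k,True)
px,py=tray+s*np.array([-np.sin(tyaw),np.cos(tyaw)])
k=go(px,py,.16,tyaw+np.pi/2); print(k)
print(monitor.get_obs()['opening'])
print(go(px,py,.027,k,True,.1,12), monitor.get_obs()['eef_pos'])
effector.move_gripper(.9)
go(px,py,.2,k,True,.25)
print(monitor.get_obs()['time_s'])
E
python3 off.py "(.506,.106)" .044 2 && python3 off.py "(.464,-.067)" -.044 1
python3 -c "
from h import *
snap('t1',[.42,.25,.3]);cv2.imwrite('pics/sc1.png',optics.get_image('scene'))
for r in rect('t1',offmask('t1'),.055): print(r)"
```

```text
[(array([0.50623727, 0.10590311]), (69.54981994628906, 43.98622512817383), np.float64(-0.364159582192999))]
-0.364159582192999
0.5148751313678805 63.84385943412781 [0.50685331 0.10631775 0.02081981]
1.6703963267948965
0.5225183758812959
False [0.48690501 0.39991996 0.02798794]
13.5917
[(array([ 0.46412866, -0.06758324]), (69.61754608154297, 44.121334075927734), np.float64(0.14957133268395884))]
0.14957133268395884
0.5161254380028137 63.61799597740173 [ 0.46465122 -0.06738246  0.02075606]
1.6703963267948965
0.5212727387738061
False [0.49569573 0.3123062  0.0279122 ]
22.9583
(array([0.49499673, 0.31126697]), (68.6344223022461, 43.53851318359375), np.float64(-1.4707740549430004))
(array([0.48623752, 0.39894778]), (67.15690612792969, 43.566341400146484), np.float64(-1.4740732038685258))
```

View pics/t1.png

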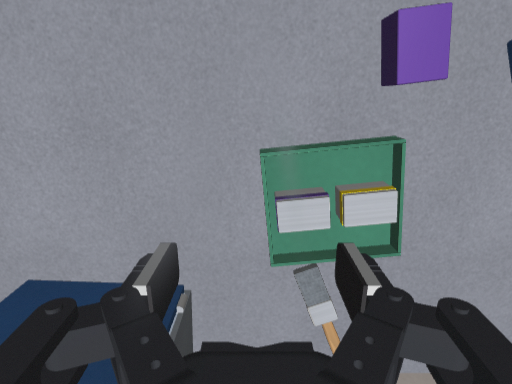

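Both offcuts lie side by side in the tray (302,211) and (367,206). Next I measure the handle from above.

Run:
```python
from h import *
im,m=snap("p1",[.645,-.03,.32])
u=proj(m,np.array([.585,-.078,.205])); v=proj(m,np.array([.644,.13,.195])); print(u,v)
cv2.imwrite("pics/p1c.png",cv2.resize(im,(768,576)))
```

```text
[194.41786761 116.61334568] [438.4115448  185.42351127]
```

View pics/p1c.png

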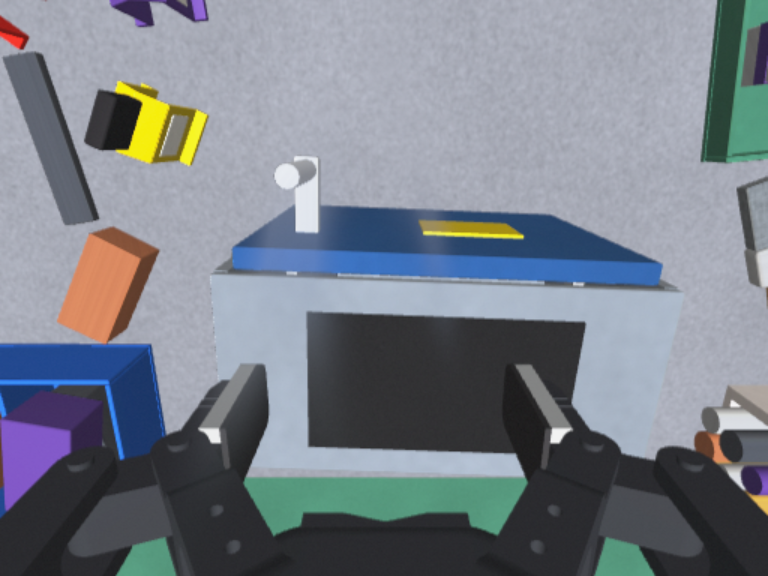

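The post top is at (287,175)/1.5, and the door's top edge runs from (234,248) to (657,263)/1.5 on the outer side.

Run:
```python
from h import *
m=cam("p1"); f=lambda x,y,z:onplane(m,(x/1.5,y/1.5),z)[:2]
p=f(287.5,175,.205); a,b,c,d=[f(*q,.195) for q in((235,248),(657,263),(232,269),(662,284))]
print('post',p,'outer',a,b,'inner',c,d)
u=(b-a)+(d-c); yaw=np.arctan2(u[1],u[0])-np.pi/2; print('yaw',yaw,np.linalg.norm(b-a))
Rm=R.from_euler('z',yaw).as_matrix()[:2,:2]
print('hinge from post',p+Rm@[.055,.215],'from edge in',d,'out',b+Rm@[.014,0])
```

```text
post [ 0.58504423 -0.08016396] outer [ 0.62643699 -0.11476819] [0.63489149 0.12800154] inner [ 0.63888265 -0.11770935] [0.64757628 0.13321147]
yaw -0.03472063841539108 0.24291689803736127
hinge from post [0.64747452 0.13279721] from edge in [0.64757628 0.13321147] out [0.64888306 0.12751554]
```

```bash
cat >> h.py <<'E'
H=np.array([.6475,.133]); yaw0=-.035
def dr(th,x,y):  # door-frame xy -> world
    c,s=np.cos(yaw0-th),np.sin(yaw0-th); return H+np.array([[c,-s],[s,c]])@[x,y]
E
python3 - <<'E'
from h import *
effector.move_gripper(.36)
p=dr(0,-.055,-.215)
k=go(*p,.27,yaw0+np.pi/2); print(k, p)
print(go(*p,.178,k,True,.12,10))
effector.move_gripper(0,60); o=monitor.get_obs(); print(o['opening'],o['grasp_force'],o['contact_force'])
for th in np.r_[np.arange(.07,1.4,.07),1.42]:
    go(*dr(th,-.055,-.215),.178,k-th,True,.12)
    o=monitor.get_obs(); print(round(th,2),np.round(o['contact_force'],1),round(o['opening'],3),end=';')
effector.move_gripper(.36)
print(monitor.get_obs()['contact_force'])
go(*dr(1.42,-.055,-.215),.27,k-1.42,True,.2)
print(monitor.get_obs()['time_s'])
cv2.imwrite('pics/sc2.png',optics.get_image('scene'))
E
```

```text
1.5357963267948966 [ 0.58501022 -0.07994372]
False
0.14695755840132713 58.3733868598938 [0.21651584 0.52150032 3.4372495 ]
0.07 [-7.3  5.4  8. ] 0.145;0.14 [0.5 2.1 5.4] 0.145;0.21 [0.8 1.8 6.7] 0.144;0.28 [0.6 1.2 6.9] 0.146;0.35 [1.3 2.  7.2] 0.144;0.42 [1.7 1.6 6.6] 0.145;0.49 [0.7 1.5 6.2] 0.148;0.56 [1.2 1.9 6.5] 0.147;0.63 [1.6 1.9 6.1] 0.145;0.7 [2.2 2.  6.3] 0.148;0.77 [1.  1.4 5.6] 0.146;0.84 [2.4 2.  5. ] 0.147;0.91 [3.4 1.9 5.3] 0.143;0.98 [5.8 1.5 4.7] 0.15;1.05 [5.5 1.7 4.9] 0.145;1.12 [5.2 2.1 4.9] 0.148;1.19 [6.7 0.6 4.9] 0.148;1.26 [5.9 0.4 3.8] 0.147;1.33 [ 8.  -0.1  5.4] 0.146;1.42 [ 7.9 -0.3  4.3] 0.144;[ 0.23825039  0.5783503  -0.0762627 ]
36.1417
```

View pics/sc2.png

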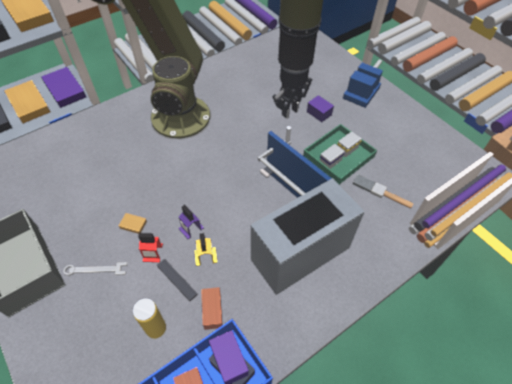

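The door stands open beyond 1.2 rad, with the post at (289,130) and the rail visible at (280,165).

```bash
cat >> h.py <<'E'
def fin(name,guess):
    snap(name,[guess[0]+.075,guess[1],.27],0)
    hsv=cv2.cvtColor(cv2.imread(f"pics/{name}.png"),cv2.COLOR_BGR2HSV)
    m=cv2.inRange(hsv,(0,0,0),(180,255,55)); m[215:]=0
    m=cv2.morphologyEx(m,cv2.MORPH_OPEN,np.ones((3,3)))
    return rect(name,m,.109,guess,.07)
E
python3 - <<'E'
from h import *
im,m=snap("d1",[.62,.10,.32])
for n,g in(("f_p",(.455,-.215)),("f_y",(.557,-.228)),("f_r",(.457,-.345))): print(n,fin(n,g))
a=[im]+[cv2.imread(f"pics/{n}.png") for n in("f_p","f_y","f_r")]
cv2.imwrite("pics/wall2.png",cv2.resize(np.vstack([np.hstack(a[:2]),np.hstack(a[2:])]),(800,600)))
p=dr(1.42,.05,-.125); print(p,proj(m,[*p,.141]), proj(m,[*dr(1.42,-.055,-.215),.205]))
print(monitor.get_obs()['time_s'])
E
```

```text
f_p []
f_y []
f_r []
[0.529114   0.06889263] [223.72734815  79.25193151] [351.968182  -89.4212107]
40.45
```

View pics/wall2.png

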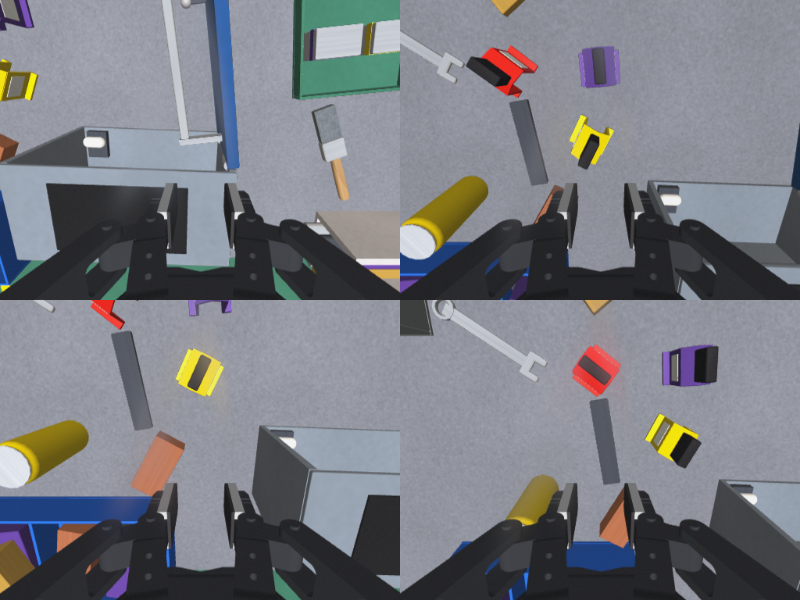

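The top-down views show the three fins clearly, each as a dark bar at (600,65), (200,372) and (596,371). In the first tile the rail runs from (174,10) to (184,138).

Run:
```python
from h import *
for n,g in(("f_p",(.455,-.215)),("f_y",(.557,-.228)),("f_r",(.457,-.345))):
    im=cv2.imread(f"pics/{n}.png");hsv=cv2.cvtColor(im,cv2.COLOR_BGR2HSV);m=cam(n)
    u=proj(m,[*g,.109]).astype(int); print(n,u,hsv[u[1]-12:u[1]+13:6,u[0]-12:u[0]+13:6].reshape(-1,3).tolist())
    k=cv2.inRange(hsv,(0,0,0),(180,255,110)); k[215:]=0
    k2=cv2.inRange(hsv,(0,0,0),(180,110,110)); k2[215:]=0
    for q in(k,k2): print([(r[0].round(4),r[1],round(r[2],3)) for r in rect(n,q,.109,g,.07,80)])
# rail
im=cv2.imread("pics/d1.png");hsv=cv2.cvtColor(im,cv2.COLOR_BGR2HSV);m=cam("d1")
for row in(20,60,100,140,160):
    r=im[row,195:260].max(1).astype(int); print(row,r[::2].tolist())
```

```text
f_p [256  95] [[131, 130, 153], [128, 26, 77], [129, 30, 86], [126, 63, 97], [130, 108, 154], [131, 131, 152], [124, 24, 74], [127, 28, 81], [125, 38, 81], [130, 109, 155], [131, 135, 153], [132, 18, 70], [128, 26, 79], [125, 35, 80], [130, 111, 156], [131, 138, 152], [130, 24, 65], [133, 24, 75], [127, 29, 78], [130, 114, 157], [131, 136, 152], [130, 73, 73], [130, 65, 71], [130, 115, 137], [130, 116, 156]]
[(array([ 0.4458, -0.2163]), (39.48434829711914, 14.008703231811523), np.float64(0.088))]
[(array([ 0.4457, -0.2163]), (39.23689651489258, 14.004304885864258), np.float64(0.088))]
f_y [256  96] [[28, 209, 243], [24, 170, 162], [18, 57, 103], [19, 60, 114], [26, 171, 235], [28, 214, 243], [16, 38, 87], [18, 51, 100], [18, 65, 110], [26, 173, 237], [28, 219, 243], [18, 31, 83], [17, 49, 93], [26, 185, 231], [27, 179, 237], [13, 24, 73], [15, 26, 77], [16, 44, 87], [27, 192, 239], [27, 180, 238], [6, 18, 72], [12, 18, 72], [24, 186, 182], [27, 198, 239], [27, 185, 238]]
[(array([ 0.5551, -0.2308]), (36.53847122192383, 13.364860534667969), np.float64(-0.453))]
[(array([ 0.5551, -0.23
[... 793 characters left out ...]
, 166, 169, 172, 173]
60 [169, 172, 163, 167, 170, 168, 166, 166, 167, 163, 168, 214, 211, 211, 212, 200, 142, 162, 166, 165, 167, 166, 170, 166, 165, 170, 170, 173, 165, 163, 164, 164, 166]
100 [162, 168, 166, 171, 171, 170, 170, 172, 169, 164, 170, 167, 168, 184, 208, 209, 209, 210, 180, 165, 165, 167, 165, 167, 159, 165, 165, 163, 164, 163, 165, 164, 168]
140 [168, 168, 173, 173, 173, 171, 168, 172, 171, 170, 168, 171, 175, 172, 165, 164, 198, 213, 213, 213, 211, 146, 160, 164, 168, 167, 165, 163, 163, 166, 167, 168, 161]
160 [174, 167, 171, 171, 170, 169, 169, 167, 168, 171, 170, 170, 168, 169, 167, 165, 163, 172, 214, 214, 214, 214, 176, 166, 166, 164, 166, 167, 163, 165, 169, 168, 168]
```

```bash
cat > rail.py <<'E'
from h import *
m=cam("d1")
P=np.array([onplane(m,(x,y),.135)[:2] for y,x in((20,215),(60,221),(100,226.5),(140,231.6),(160,234))])
vx,vy,x0,y0=cv2.fitLine(P.astype(np.float32),2,0,0,0).ravel()
ang=np.arctan2(vy,vx); ang=(ang+np.pi/2)%np.pi-np.pi/2   # rail direction near +x
th=yaw0-(ang-np.pi/2)  # door y axis angle = yaw0-th+pi/2
th=yaw0-ang+np.pi/2
n=np.array([-np.sin(ang),np.cos(ang)]); 
mid=dr(th,.05,-.125); off=n@(np.array([x0,y0])-mid); mid2=mid+off*n
print(ang,th,mid,off,mid2)
json.dump([float(ang),mid2.tolist()],open("rail.json","w"))
E
cat > hang.py <<'E'
from h import *
import sys
n,g,s=sys.argv[1],eval(sys.argv[2]),float(sys.argv[3])
ang,mid=json.load(open("rail.json")); t=np.array([np.cos(ang),np.sin(ang)])
r=rect_=fin(n,g); r=[q for q in r if 30<q[1][0]<46 and 9<q[1][1]<19]; print(r)
(x,y),_,a=r[0]
effector.move_gripper(.5)
k=go(x,y,.17,a)
print(k,go(x,y,.088,k,True,.12,8))
effector.move_gripper(0,50); o=monitor.get_obs(); print(o['opening'],o['grasp_force'],o['eef_pos'])
go(x,y,.28,k,True,.25)
p=np.array(mid)+s*t
k=go(*p,.28,ang); o=monitor.get_obs(); print(k,p,o['opening'],o['time_s'])
go(*p,.19,k,True,.15)
print(go(*p,.157,k,True,.04,4), monitor.get_obs()['eef_pos'],monitor.get_obs()['contact_force'])
E
sed -i 's/hsv=cv2.cvtColor(cv2.imread(f"pics\/{name}.png"),cv2.COLOR_BGR2HSV)\n    m=cv2.inRange(hsv,(0,0,0),(180,255,55))/X/; s/(180,255,55)/(180,110,110)/' h.py
python3 rail.py && python3 hang.py h_r "(.452,-.3515)" .058 && python3 -c "
from h import *
cv2.imwrite('pics/sd3.png',cv2.resize(optics.get_image('side')[60:360,80:480],(800,600)))"
```

```text
0.11165702 1.4241394 [0.52884966 0.06938322] -0.0014459012256687837 [0.52901077 0.06794632]
[(array([ 0.45180582, -0.35171411]), (38.60133361816406, 12.78070068359375), np.float64(0.914051148022405))]
0.914051148022405 False
0.15425588288277833 51.50885760784149 [ 0.4522244  -0.35192486  0.08891738]
-3.0299356301599225 [0.58664959 0.07440898] 0.1554314456089201 45.8917
True [0.586659   0.07431635 0.1620303 ] [1.08211453 0.12431265 3.3277662 ]
```

View pics/sd3.png

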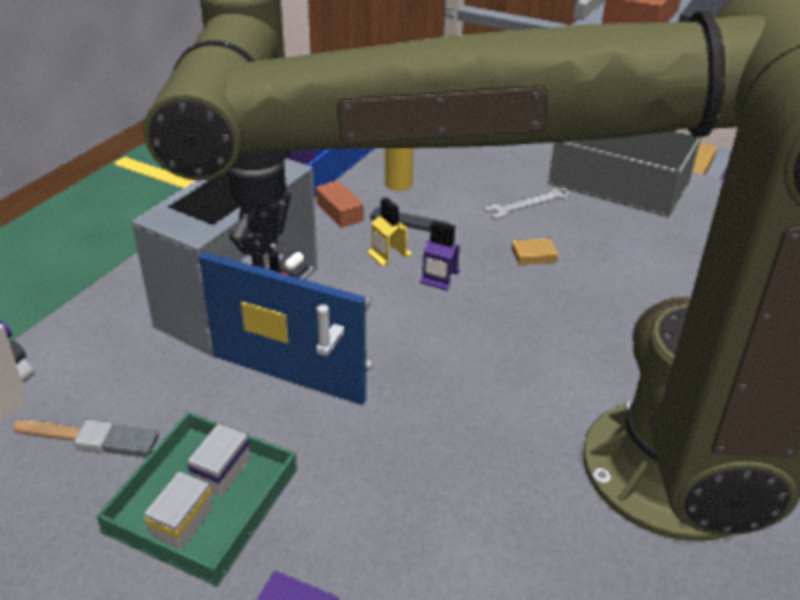

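The marker met the rail at the predicted height, so I release it and continue.

```bash
cat > rel.py <<'E'
from h import *
import sys
ang,mid=json.load(open("rail.json")); n=sys.argv[1]
effector.move_gripper(.34); robot.sleep(.3)
p=np.array(monitor.get_obs()['eef_pos']); robot.servo_line([p[0],p[1],.29],max_speed=.15)
q=np.array(mid)
snap(n,[q[0]+.075,q[1]-.0,.33],0)
hsv=cv2.cvtColor(cv2.imread(f"pics/{n}.png"),cv2.COLOR_BGR2HSV)
m=cv2.inRange(hsv,(0,0,0),(180,110,110)); m[200:]=0
t=np.array([np.cos(ang),np.sin(ang)]);nn=np.array([-t[1],t[0]])
for c,wh,a in rect(n,m,.182,tuple(mid),.1,80):
    if wh[0]<48: print('hung: along',t@(c-q),'across',nn@(c-q),wh,a-ang)
print(monitor.get_obs()['time_s'])
E
python3 rel.py v1 && python3 hang.py h_p "(.4457,-.2163)" 0.0 && python3 rel.py v2
cp pics/v2.png pics/v2v.png
```

```text
hung: along 0.05548769121703506 across -0.0003185158145777532 (42.56309509277344, 13.497459411621094) -0.01724765485856057
hung: along -0.06314880909839211 across 0.02634798100519673 (16.43767547607422, 14.493072509765625) -0.17548620369829024
51.9333
[(array([ 0.44567847, -0.21625227]), (39.33266067504883, 14.049445152282715), np.float64(0.09549067023053105))]
0.09549067023053105 False
0.15325942597989406 49.25890803337097 [ 0.44617184 -0.21628625  0.08893727]
0.1116570234298706 [0.52901077 0.06794632] 0.16257750983527028 57.4417
True [0.52899552 0.06758466 0.16219949] [0.02147761 0.26475148 4.04499899]
hung: along 0.05552597586719713 across -0.0006721825173938709 (42.579830169677734, 13.442790031433105) 0.003949584423221783
hung: along -0.0004481589039297586 across 0.0010251275728664223 (39.05927276611328, 14.832919120788574) 0.0027955534991063735
hung: along -0.06281725594945833 across 0.027802217753820194 (18.9345760345459, 13.107568740844727) -0.44071933824893333
61.15
```

View pics/v2v.png

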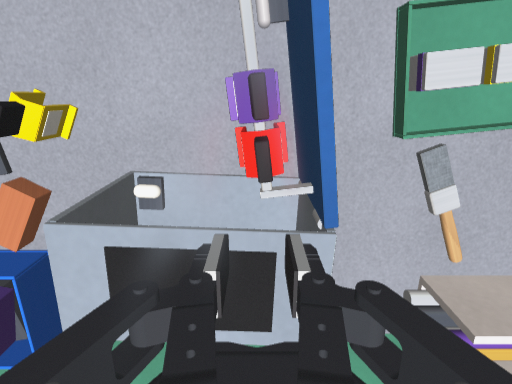

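Red and purple sit straight on the rail at (263,150) and (258,95). Now the yellow one.

```bash
python3 hang.py h_y "(.555,-.2308)" -.058 && python3 rel.py v3
python3 -c "
from h import *
cv2.imwrite('pics/v3v.png',np.hstack([cv2.imread('pics/v3.png')[:260,150:400],cv2.resize(optics.get_image('scene')[110:240,200:330],(260,260))]))"
```

```text
[(array([ 0.55797278, -0.23201598]), (30.067707061767578, 13.031291961669922), np.float64(-0.44947274929119685))]
-0.44947274929119685 False
0.1504094595190506 49.42880630493164 [ 0.55854828 -0.23223927  0.08916008]
0.1116570234298706 [0.47137194 0.06148366] 0.15974330651408697 66.6917
True [0.47136459 0.06116499 0.16268161] [ 0.56908425 -1.37273875  2.85055695]
hung: along 0.05549159304696984 across 5.151774845297051e-05 (42.59196090698242, 14.397790908813477) -0.0030778152584679946
hung: along -0.00046830867763474857 across 0.000932511973724423 (39.17988586425781, 14.949301719665527) 0.010015657852798607
hung: along -0.06147000145076127 across 0.02497379633499904 (21.29099464416504, 14.428680419921875) -0.08040985267375367
70.575
```

View pics/v3v.png

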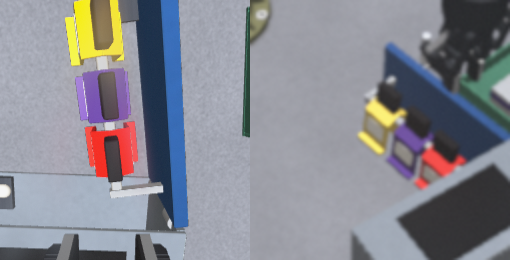

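All three hang upright in a row on the rail: yellow, purple and red. Closing the door.

Run:
```python
from h import *
effector.move_gripper(.36)
th0=1.42; k=yaw0+np.pi/2
print(go(*dr(th0,-.055,-.215),.27,k-th0))
print(go(*dr(th0,-.055,-.215),.178,k-th0,True,.12,10))
effector.move_gripper(0,60)
for th in np.r_[np.arange(1.35,.1,-.07),.09,.06,.03,0.0]:
    go(*dr(th,-.055,-.215),.178,k-th,True,.06)
    o=monitor.get_obs(); print(round(th,2),np.round(o['contact_force'],1),end=';')
cv2.imwrite('pics/sc4.png',optics.get_image('scene'))
robot.sleep(.5); print(monitor.get_obs()['contact_force'])
effector.move_gripper(.36); robot.sleep(.3)
go(*dr(0,-.055,-.215),.27,k,True,.1)
im,m=snap("e1",[.645,-.03,.32])
print(monitor.get_obs()['time_s'])
cv2.imwrite("pics/e1c.png",cv2.resize(im,(768,576)))
```

```text
0.11579632679489671
False
1.35 [-1.3 -0.3  5.7];1.28 [-1.5 -0.9  7.1];1.21 [-1.7 -1.2  6.1];1.14 [-2.7 -1.   7.3];1.07 [-2.4 -1.5  7.5];1.0 [-2.6 -0.1  7. ];0.93 [-3.8 -2.4  7.9];0.86 [-3.5 -2.7  7.6];0.79 [-3.1 -2.7  7.6];0.72 [-3.  -3.1  7.2];0.65 [-2.2 -2.7  7.8];0.58 [-2.5 -3.5  6.9];0.51 [-2.2 -3.6  7. ];0.44 [-3.  -3.1  6.8];0.37 [-2.8 -3.   6.3];0.3 [-2.3 -4.   6.6];0.23 [-0.6 -5.3  5.8];0.16 [-1.5 -5.5  6.9];0.09 [-3.5 -4.7  6.8];0.06 [-1.7 -4.6  6.2];0.03 [-1.8 -5.1  6.7];0.0 [-1.8 -4.8  6. ];[-1.13843089 -4.94887006  5.37311786]
85.3417
```

View pics/e1c.png

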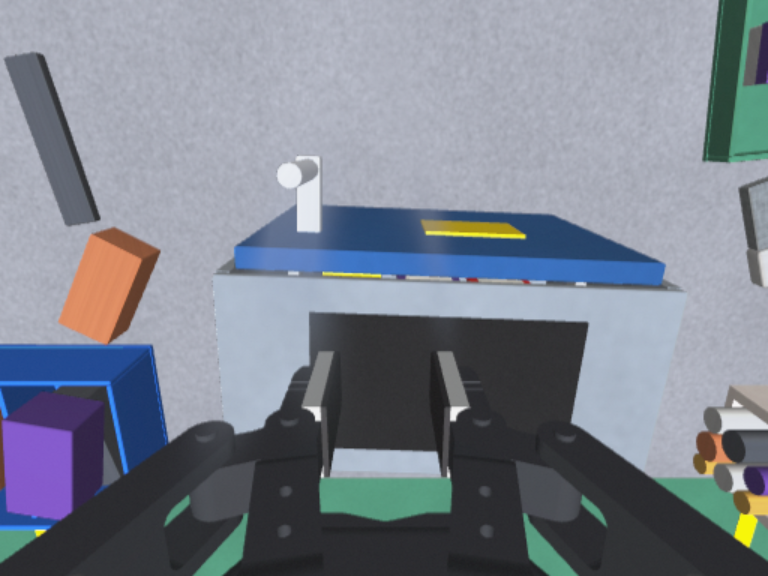

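The door sits exactly where it did at the start, with the post at (289,175), and the yellow, purple and red markers show in line through the slit above the door.

```bash
python3 -c "
from h import *
robot.sleep(1); print(order.sign_off())"
```

```text
the job is handed in; nothing more can be done
None
```

I handed the job in: both offcuts are in the tray, all three markers were upright on the rail when I shut the door on its catch, and afterwards they showed in line through the slit; sign-off gave no verdict.

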